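# Line up the control bottles by size on the analyser's loading strip

## Task

Load the analyser's strip: stand the four amber glass bottles upright and centred on the four round black pads, one to a pad, in order of size, with the smallest next to the round white scanner turret and the biggest at the far end by the low grey stop. They are glass: set each one down, do not let any drop or fall over.

Things in the scene. Friction and masses are not known exactly. Their poses are not given: they have to be found in the camera images.
- bottle_small: the smallest of four round amber glass bottles with white screw caps: body 30 mm across and 31 mm high, then a narrow neck (4 mm) and a cap 22 mm across, 44 mm high in all, about 35 g. Stands upright on the bench at the start. Origin: centre of its underside; z runs up its axis. Grip it by the body.
- bottle_medium: the second smallest of four round amber glass bottles with white screw caps: body 37 mm across and 40 mm high, then a narrow neck (4 mm) and a cap 27 mm across, 56 mm high in all, about 60 g. Stands upright on the bench at the start. Origin: centre of its underside; z runs up its axis. Grip it by the body.
- bottle_large: the second biggest of four round amber glass bottles with white screw caps: body 44 mm across and 49 mm high, then a narrow neck (4 mm) and a cap 32 mm across, 68 mm high in all, about 95 g. Stands upright on the bench at the start. Origin: centre of its underside; z runs up its axis. Grip it by the body.
- bottle_largest: the biggest of four round amber glass bottles with white screw caps: body 51 mm across and 58 mm high, then a narrow neck (4 mm) and a cap 37 mm across, 80 mm high in all, about 140 g. Stands upright on the bench at the start. Origin: centre of its underside; z runs up its axis. Grip it by the body.
- pad_a: round black rubber pad, 62 mm across and 2 mm thick, one of four in a straight row, 75 mm apart, in the order a, b, c, d on a fixed flat aluminium loading strip (310 x 85 x 8 mm). Fixed. Origin: centre of its underside; its top is 2 mm above that and 10 mm above the bench. Its y axis runs along the row from a towards d, its x axis across the row.
- pad_b: round black rubber pad, 62 mm across and 2 mm thick, one of four in a straight row, 75 mm apart, in the order a, b, c, d on a fixed flat aluminium loading strip (310 x 85 x 8 mm). Fixed. Origin: centre of its underside; its top is 2 mm above that and 10 mm above the bench. Its y axis runs along the row from a towards d, its x axis across the row.
- pad_c: round black rubber pad, 62 mm across and 2 mm thick, one of four in a straight row, 75 mm apart, in the order a, b, c, d on a fixed flat aluminium loading strip (310 x 85 x 8 mm). Fixed. Origin: centre of its underside; its top is 2 mm above that and 10 mm above the bench. Its y axis runs along the row from a towards d, its x axis across the row.
- pad_d: round black rubber pad, 62 mm across and 2 mm thick, one of four in a straight row, 75 mm apart, in the order a, b, c, d on a fixed flat aluminium loading strip (310 x 85 x 8 mm). Fixed. Origin: centre of its underside; its top is 2 mm above that and 10 mm above the bench. Its y axis runs along the row from a towards d, its x axis across the row.
- turret: fixed round white scanner turret with a black band, 56 mm across, 60 mm high, standing on the bench in line with the row just beyond one end of it, either next to pad_a or next to pad_d (its centre 87.5 mm from that pad's centre); a low grey stop block (18 mm high) stands beyond the other end. Origin: centre of its underside.
Things that resemble listed ones, but are neither listed nor needed, are in the scene too. What is shaped like the turret but red or turquoise is not meant.

How it is judged:
At the end, for the whole second after the job is handed in: All four bottles stand on the pads in order of size, the smallest at the pad next to the turret, each within 13 mm of its pad's centre, its origin no more than 6 mm above the pad's origin, upright within 0.1 rad, at rest (below 0.02 m/s) and released (((horizontal distance between turret and pad_a below 0.15 m and (horizontal distance between bottle_small and pad_a below 0.013 m and z of bottle_small in the frame of pad_a below 0.006 m) and (horizontal distance between bottle_medium and pad_b below 0.013 m and z of bottle_medium in the frame of pad_b below 0.006 m) and (horizontal distance between bottle_large and pad_c below 0.013 m and z of bottle_large in the frame of pad_c below 0.006 m) and (horizontal distance between bottle_largest and pad_d below 0.013 m and z of bottle_largest in the frame of pad_d below 0.006 m)) or (horizontal distance between turret and pad_d below 0.15 m and (horizontal distance between bottle_small and pad_d below 0.013 m and z of bottle_small in the frame of pad_d below 0.006 m) and (horizontal distance between bottle_medium and pad_c below 0.013 m and z of bottle_medium in the frame of pad_c below 0.006 m) and (horizontal distance between bottle_large and pad_b below 0.013 m and z of bottle_large in the frame of pad_b below 0.006 m) and (horizontal distance between bottle_largest and pad_a below 0.013 m and z of bottle_largest in the frame of pad_a below 0.006 m))) and angle between each of bottle_small, bottle_medium, bottle_large, bottle_largest's own z axis and vertical below 0.1 rad and linear speed of each of bottle_small, bottle_medium, bottle_large, bottle_largest below 0.02 m/s and contact force between the fingers and bottle_small below 0.1 N and contact force between the fingers and bottle_medium below 0.1 N and contact force between the fingers and bottle_large below 0.1 N and contact force between the fingers and bottle_largest below 0.1 N); the robot touches nothing.
It fails at once if a bottle falls over (tilts beyond 0.7 rad) (angle between any of bottle_small, bottle_medium, bottle_large, bottle_largest's own z axis and vertical above 0.7 rad).
It fails at once if a bottle is dropped (moves faster than 0.6 m/s, a fall of about 2 cm, with no finger on it) ((linear speed of bottle_small above 0.6 m/s and contact force between the fingers and bottle_small below 0.05 N) or (linear speed of bottle_medium above 0.6 m/s and contact force between the fingers and bottle_medium below 0.05 N) or (linear speed of bottle_large above 0.6 m/s and contact force between the fingers and bottle_large below 0.05 N) or (linear speed of bottle_largest above 0.6 m/s and contact force between the fingers and bottle_largest below 0.05 N)).
It also fails if it takes over 96 s, if anything falls off the work surface, if the arm or the gripper's body presses on something with over 40 N, if the wrist force passes 120 N, or if a joint passes its speed limit or range.

## Robot

A 6-joint arm with a two-finger parallel gripper is mounted at the origin on the work surface. World frame = base frame: x ahead of the robot, y to its left, z up, the work surface at z = 0. Lengths are in m, angles in rad, forces in N, time in s.
With the tool pointing down it reaches from about 0.3 to 0.775 m from the base axis. Payload 14.6 kg.
Tool frame: the origin (TCP) lies at the very end of the fingers, on their centre line; the grasp point (between the pads) lies 19 mm behind it (ctrl.grasp_offset is the distance from the TCP to the grasp point, in m); z points along the fingers, y is the line along which they close (so a half turn about z gives the same grasp; the last joint's range is limited). The gripper opens to 94 mm and grips with 3 to 60 N. Pads are 16 mm wide; open, the fingers measure 119 mm over their backs; the gripper's body (75 mm by 177 mm) begins 78 mm behind the grasp point.
Start: joints at [1.244, 0.3, 1.521, -0, 1.321, -0.067], TCP at [0.141, 0.532, 0.205] pointing down, gripper open.
Joint ranges: [-3.03, 3.03], [-0.79, 2.21], [0.23, 2.52], [-1.04, 4.18], [0, 3.07], [-2.55, 2.55]. Speed limits (rad/s): [2.22, 2.22, 2.57, 3.14, 3.14, 3.14].

## Interface

Orientations are given as [roll, pitch, yaw] about the fixed x, y, z axes, in that order (R = Rz(yaw) Ry(pitch) Rx(roll)).
In Python, from station import ctrl gives the robot as it stands.
- The arm moves only by the tool step_arm, never from a script. Its argument "plan" is a list that holds one entry, the list of rows, each a list of 6 numbers: the shift along the tool's x, y, z in units of 30 mm (1.0 is 30 mm), then the turn, a rotation vector about the tool's x, y, z in units of 6 degrees (1.0 is 6 degrees). In form: [[[dx, dy, dz, wx, wy, wz], ...]]. A call has 1 to 8 rows; each row is the pose to reach, as a shift and turn from the pose commanded when the call began, along the tool's axes at that moment; what a row does not reach only later rows make up. A row lasts 1/12 s, in which the tool goes at most 41.7 mm and 7.16 degrees, less where a joint would pass 70% of its speed; a pose out of reach is approached as far as the arm can. A call with a gripper value outside its range is refused whole. "grip" is the opening, from 0 (shut) to 1 (fully open), set as the call begins (left out, the last holds). The fingers move at their own pace and stop on an object; "squeeze" is the grip in N (left out, the last holds). Time passes only in rows, so rows that repeat a pose let the fingers close. It gives the time, the measured TCP pose, the force, the opening and the grip force at its end, in the units of the state.
- ctrl.get_obs(): the state, without advancing time (a new reading comes with each control period).
- ctrl.camera(name): name is "scene" or "top" or "wrist"; returns the picture (420x560x3 uint8, red, green, blue); there is no depth.
- ctrl.camera_model(name): a dict with "intrinsics" (3x3 intrinsics, pixels), "R" (3x3) and "t" (3): a world point X has camera coordinates R X + t; the wrist camera has in their place "tool_from_camera" (4x4, takes a point from camera to tool coordinates, whose origin is the TCP and whose axes are the flange's). Camera axes: x right, y down, z forward; pixel columns grow to the right and rows downward; lengths in m; the calibration is good to about 2 mm. A picture is of the moment at which its call begins: read the wrist's pose just before it. camera_model takes no time and is no camera call.
- ctrl.hand_in(): hands the job in; it is judged then, once.
Trained networks look in the newest picture that a camera, given by its name, has taken for a name from the list of things; names that differ only in an ending like _2 or _b are one class to them, and where a whole thing is asked for, a point or a joint stands for the part that bears it (a point fixed in the world has none). Each returns a list of dicts, best first, with "confidence" (0 to 1); they miss things now and then, are a little off and sometimes report something else, mostly with a low value. They report only what shows in the picture. A call takes as long as a camera call. They do not tell look-alikes from the thing itself.
- ctrl.masks_of(query, camera): "pixels" (420x560 bool, what is visible of it) and "at" ([column, row] in pixels, amid what is visible of it).
- ctrl.place_of(query, camera): "at" ([column, row] in pixels: a listed point, or the origin of a listed thing).
The state is a dict: "time_s": time; "qpos": joint angles; "joint_vel": joint speeds; "tau": joint torques, N m; "ee_pos": TCP position; "eef_rot": TCP orientation; "force": force on the tool from outside, world axes, zero at the start; "moment": the same for the moment, N m; "grip_width": finger opening in m; "grip_force": force on a finger pad.
Only numpy, scipy, OpenCV 4.12 (cv2) and the standard library are available. Lean on these libraries where they do the work, as an engineer would, in place of code of your own. Each camera call takes 0.05 s, during which the arm holds its last target. There are 200 camera calls.

## Working session

There is one attempt and no reset: what is moved stays moved. The work goes in short steps, Python scripts to look and compute and a tool call to move; the robot and the scene stay as the last step left them, time stands still between calls to the robot, and variables do not carry over. Pictures are saved under pics/ and viewed, at most 14 in all, crops included, and the job is handed in when it is done.

Besides the shell and the picture viewer there is one more tool, called after ">>>" as name([rows], argument=value, ...), one row to a line, values as JSON. step_arm: Moves the arm, as the interface text tells. Its arguments: {"type":"object","properties":{"plan":{"type":"array","items":{"type":"array","items":{"type":"array","items":{"type":"number"}}}},"grip":{"type":"number"},"squeeze":{"type":"number"}},"required":["plan"]}

```bash
mkdir -p pics && ls && python3 - <<'E'
from station import ctrl
import cv2
for n in("scene","top"):
    cv2.imwrite(f"pics/{n}0.png",ctrl.camera(n)[:,:,::-1]); m=ctrl.camera_model(n); print(n,m)
print(ctrl.camera_model("wrist")); print(ctrl.get_obs())
E
```

```text
pics
scene {'intrinsics': array([[382.7356119 ,   0.        , 276.51864376],
       [  0.        , 382.7356119 , 216.12129374],
       [  0.        ,   0.        ,   1.        ]]), 'R': array([[ 0.7965293 ,  0.6042722 ,  0.01990463],
       [ 0.33881973, -0.41886894, -0.84246662],
       [-0.50074172,  0.67779342, -0.53838072]]), 't': array([-0.42065315, -0.14378778,  1.1549569 ])}
top {'intrinsics': array([[516.21954353,   0.        , 272.95323264],
       [  0.        , 516.21954353, 217.31944379],
       [  0.        ,   0.        ,   1.        ]]), 'R': array([[ 0.01688013, -0.9998566 , -0.00135905],
       [-0.99482313, -0.01665889, -0.10024679],
       [ 0.10020978,  0.00304419, -0.99496167]]), 't': array([0.01059842, 0.55447911, 1.32509982])}
{'intrinsics': array([[336.48318499,   0.        , 276.50530851],
       [  0.        , 336.48318499, 208.04558077],
       [  0.        ,   0.        ,   1.        ]]), 'tool_from_camera': array([[-1.96926848e-04, -9.59086616e-01, -2.83112742e-01,
         8.15397365e-02],
       [ 9.99999643e-01, -4.21554308e-04,  7.32500824e-04,
      
[... 160 characters left out ...]
00,
         1.00000000e+00]])}
{'time_s': 0.1, 'qpos': array([ 1.24439031e+00,  3.00412884e-01,  1.52154833e+00, -2.86803067e-06,
        1.32072044e+00, -6.65911295e-02]), 'joint_vel': array([ 0.00097648, -0.00052297, -0.00269026,  0.00091539,  0.00043464,
       -0.00125949]), 'tau': array([ 4.69889983e-04, -5.32646620e+01, -3.53279507e+01,  7.09356135e-02,
        2.36155617e-02, -2.47116759e-05]), 'ee_pos': array([0.14121313, 0.53129982, 0.20493212]), 'eef_rot': array([-3.14050588e+00, -6.96921301e-05,  2.88177844e+00]), 'force': array([ 0.11894505,  0.24610212, -0.72133132]), 'moment': array([ 0.00538393, -0.00517674,  0.01261031]), 'grip_force': 0.0, 'grip_width': 0.09429056444038336}
```

View pics/top0.png

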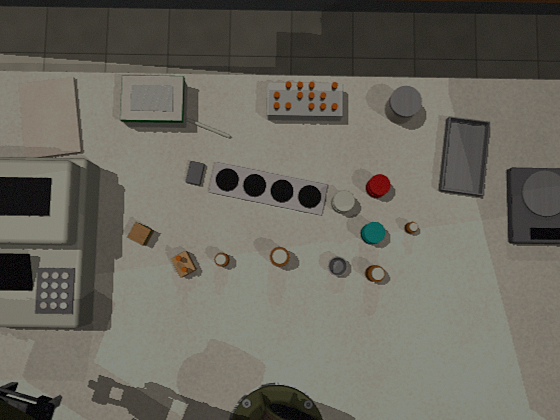

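View pics/scene0.png

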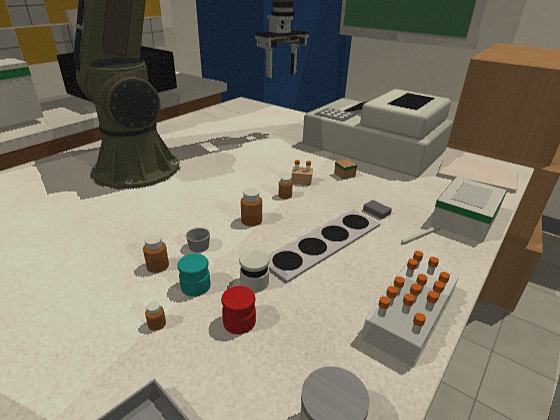

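Top view: the candidates for bottles are (222,259), (279,257), (376,273) and (412,228). The look-alikes are the orange vials at (185,263), the orange rack at (305,97) and the cube at (140,234). The white turret is at (343,201), with red (378,186) and turquoise (373,233) decoys. The stop is at (196,172), and the pads run from (227,180) to (310,196).

```bash
cat >h.py <<'E'
import numpy as np,cv2
from station import ctrl
def ray(cam,px,z):
    m=ctrl.camera_model(cam);K=m["intrinsics"]
    if cam=="wrist":
        from scipy.spatial.transform import Rotation as Ro
        o=ctrl.get_obs();T=m["tool_from_camera"];Rw=Ro.from_euler("xyz",o["eef_rot"]).as_matrix()
        C=Rw@T[:3,3]+o["ee_pos"];R=(Rw@T[:3,:3]).T
    else: R=m["R"];C=-R.T@m["t"]
    d=R.T@np.linalg.inv(K)@[px[0],px[1],1];return C+d*(z-C[2])/d[2]
E
python3 - <<'E'
from h import *
img=ctrl.camera("top")
for q in("bottle_small","bottle_medium","bottle_large","bottle_largest","pad_a","turret"):
    for d,p in zip(ctrl.masks_of(q,"top"),[0]*6):
        m=d["pixels"];print(q,round(d["confidence"],2),np.round(d["at"]),m.sum(),ray("top",d["at"],.01).round(4))
c=cv2.resize(img[210:295,200:430],None,fx=3.4,fy=3.4,interpolation=cv2.INTER_CUBIC)
cv2.imwrite("pics/c1.png",c[:,:,::-1])
hsv=cv2.cvtColor(img,cv2.COLOR_RGB2HSV)
# pads
g=(img.max(2)<40).astype(np.uint8);g[:150]=0;g[215:]=0;g[:,:205]=0;g[:,340:]=0
n,l,s,ce=cv2.connectedComponentsWithStats(g)
for i in range(1,n):
    if s[i,4]>100: print("pad",s[i],ce[i].round(1),ray("top",ce[i],.010).round(4))
E
```

```text
bottle_small 0.68 [410. 227.] 141 [ 0.536  -0.3422  0.01  ]
bottle_medium 0.59 [281. 191.] 394 [6.27e-01 5.00e-04 1.00e-02]
bottle_large 0.73 [373. 270.] 275 [ 0.42   -0.2455  0.01  ]
bottle_largest 0.63 [277. 258.] 302 [0.4474 0.0075 0.01  ]
pad_a 0.95 [309. 195.] 420 [ 0.618  -0.0762  0.01  ]
pad_a 0.93 [280. 193.] 416 [0.621  0.0012 0.01  ]
pad_a 0.85 [228. 179.] 411 [0.6565 0.1412 0.01  ]
turret 0.91 [374. 232.] 432 [ 0.5225 -0.2495  0.01  ]
turret 0.88 [340. 199.] 382 [ 0.607  -0.1568  0.01  ]
turret 0.77 [378. 186.] 450 [ 0.6451 -0.2597  0.01  ]
pad [216 169  23  22 386] [226.8 179.3] [0.6563 0.1451 0.01  ]
pad [244 174  22  22 385] [254.3 184.8] [0.6425 0.0714 0.01  ]
pad [271 180  22  22 386] [281.6 190.5] [ 0.6285 -0.0019  0.01  ]
pad [299 185  22  23 388] [309.3 196.1] [ 0.6146 -0.0759  0.01  ]
```

View pics/c1.png

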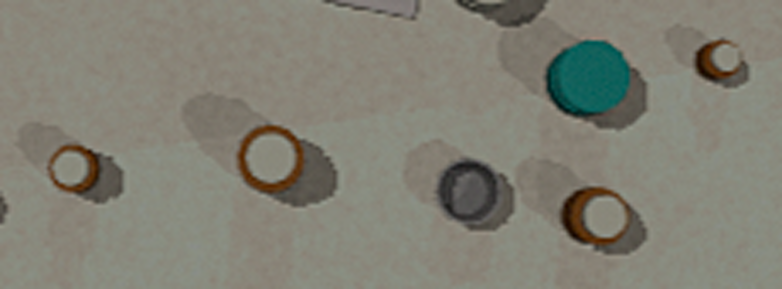

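The crop confirms the four bottles: medium (222,259), largest (279,257), large (376,273) and small (412,228). The item at (338,267) is a grey cup. Next I measure the cap centres.

```bash
python3 - <<'E'
from h import *
img=ctrl.camera("top");sc=ctrl.camera("scene")
H=dict(small=.044,medium=.056,large=.068,largest=.080);A=dict(small=(412,228),medium=(222,259),large=(376,273),largest=(279,257))
D=dict(small=.022,medium=.027,large=.032,largest=.037)
for k,(u,v) in A.items():
    w=img[v-14:v+15,u-14:u+15].astype(int)
    sat=w.max(2)-w.min(2);am=(sat>60)
    g=cv2.GaussianBlur(w.mean(2).astype(np.float32),(3,3),0)
    cap=((g>(g[14,14]+np.median(g))/2)&(sat<50)).astype(np.uint8)
    n,l,s,c=cv2.connectedComponentsWithStats(cap,connectivity=4);i=l[14,14]
    p=c[i]+[u-14,v-14]
    r=D[k]*516/(1.33-H[k]-.0)/2
    print(k,"capval",g[14,14],np.median(g),p.round(1),"area",s[i,4],"exp",round(np.pi*r*r),ray("top",p,H[k]).round(4))
E
```

```text
small capval 133.29166 130.29167 [412.9 226.9] area 14 exp 61 [ 0.5337 -0.342   0.044 ]
medium capval 133.39583 127.06249 [220.1 259. ] area 46 exp 94 [0.4425 0.1526 0.056 ]
large capval 131.47916 122.22917 [377.5 273.3] area 83 exp 134 [ 0.4131 -0.2456  0.068 ]
largest capval 132.77083 118.08333 [279.3 255.9] area 126 exp 183 [0.4523 0.0023 0.08  ]
```

>>> step_arm([
  [[-6.5,-4.85,-1,0,0,7.15],[-6.5,-4.85,-1,0,0,7.15],[-6.5,-4.85,-1,0,0,7.15],[-6.5,-4.85,-1,0,0,7.15],[-6.5,-4.85,-1,0,0,7.15],[-6.5,-4.85,-1,0,0,7.15],[-6.5,-4.85,-1,0,0,7.15],[-6.5,-4.85,-1,0,0,7.15]],
], grip=1, squeeze=10)

```text
time_s: 1.22
ee_pos: [0.2933, 0.3399, 0.2359]
eef_rot: [3.141, -0.0, 2.13]
force: [-0.0, 1.0, -0.4]
grip_width: 0.0941
grip_force: 0.0
```

```bash
cat >>h.py <<'E'
def goto(xy,z=None,yaw=1.384):
    "units to the target, tool taken as pointing straight down"
    o=ctrl.get_obs();e=o["ee_pos"];y0=o["eef_rot"][2];d=np.array(xy)-e[:2]
    x=np.array([np.cos(y0),np.sin(y0)]);y=np.array([np.sin(y0),-np.cos(y0)])
    dz=0 if z is None else e[2]-z
    r=(yaw-y0+np.pi)%(2*np.pi)-np.pi
    print("t",round(o["time_s"],2),"at",e.round(4),"rot",o["eef_rot"].round(3),"units",np.round([d@x/.03,d@y/.03,dz/.03,-np.degrees(r)/6],2),"w",round(o["grip_width"],4),"q",o["qpos"].round(2))
E
python3 -c "
from h import *
goto((.4425,.15),.23)"
```

```text
t 1.22 at [0.2933 0.3399 0.2359] rot [ 3.141 -0.     2.13 ] units [-8.01  0.85  0.2   7.13] w 0.0941 q [0.78 0.05 1.75 0.   1.35 0.22]
```

>>> step_arm([
  [[-8,0.85,0.2,0,0,7.1],[-8,0.85,0.2,0,0,7.1],[-8,0.85,0.2,0,0,7.1],[-8,0.85,0.2,0,0,7.1],[-8,0.85,0.2,0,0,7.1],[-8,0.85,0.2,0,0,7.1],[-8,0.85,0.2,0,0,7.1],[-8,0.85,0.2,0,0,7.1]],
])

```text
time_s: 1.88
ee_pos: [0.4421, 0.1515, 0.2289]
eef_rot: [-3.141, 0.0, 1.39]
force: [-1.0, -0.2, -0.0]
grip_width: 0.0937
grip_force: 0.0
```

```bash
cat >>h.py <<'E'
def look(name):
    im=ctrl.camera("wrist");cv2.imwrite(f"pics/{name}.png",im[:,:,::-1]);return im
def find(qs):
    for q in qs:
        for d in ctrl.masks_of(q,"wrist"):
            ys,xs=np.nonzero(d["pixels"]);print(q,"mask",round(d["confidence"],2),np.round(d["at"]),"box",xs.min(),xs.max(),ys.min(),ys.max())
        for d in ctrl.place_of(q,"wrist"):
            print(q,"place",round(d["confidence"],2),np.round(d["at"],1),ray("wrist",d["at"],.008 if "pad" in q else 0).round(4))
E
python3 -c "
from h import *
goto((.4425,.15),.23)
look('w1');find(['bottle_medium','bottle_largest'])"
```

```text
t 1.88 at [0.4421 0.1515 0.2289] rot [-3.141  0.     1.39 ] units [-0.05  0.02 -0.04  0.06] w 0.0937 q [0.25 0.1  1.71 0.   1.34 0.43]
bottle_medium mask 0.85 [276. 183.] box 263 294 165 201
bottle_medium place 0.59 [281.3 179.7] [0.448  0.1504 0.    ]
bottle_largest mask 0.69 [308. 303.] box 287 329 269 333
bottle_largest place 0.73 [305.5 285. ] [0.4553 0.0014 0.    ]
```

View pics/w1.png

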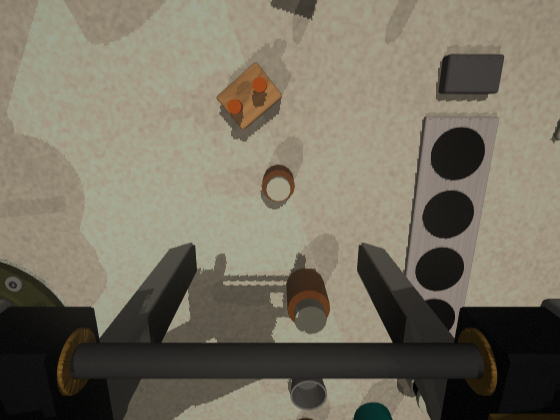

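Wrist view: the medium bottle's cap is at (278,189), the largest bottle's cap at about (311,317), and pads d to a run down the right (458,153), (447,214), (439,269), (435,317).

```bash
python3 - <<'E'
from h import *
print(ray("wrist",(278,189),.056).round(4),ray("wrist",(311,317),.08).round(4))
im=cv2.imread("pics/w1.png");g=(im.max(2)<45).astype(np.uint8);g[300:]=0;g[:,:410]=0;g[:120]=0
n,l,s,c=cv2.connectedComponentsWithStats(g)
for i in range(1,n):
    if s[i,4]>300:
        cn,_=cv2.findContours((l==i).astype(np.uint8),0,1);e=cv2.fitEllipse(max(cn,key=len));print(s[i],ray("wrist",e[0],.01).round(4))
E
```

```text
[0.4441 0.1523 0.056 ] [0.4556 0.0061 0.08  ]
[ 431  128   54   52 2158] [0.6577 0.1468 0.01  ]
[ 423  191   51   47 1844] [0.6441 0.0732 0.01  ]
[ 416  248   48   43 1592] [ 6.303e-01 -4.000e-04  1.000e-02]
```

>>> step_arm([
  [[0.04,0.04,0.5,0,0,0.06],[0.04,0.04,1.8,0,0,0.06],[0.04,0.04,3,0,0,0.06],[0.04,0.04,4.3,0,0,0.06],[0.04,0.04,5.6,0,0,0.06],[0.04,0.04,6.7,0,0,0.06],[0.04,0.04,7.35,0,0,0.06],[0.04,0.04,7.35,0,0,0.06]],
], grip=0.8)

```text
time_s: 2.8
ee_pos: [0.4407, 0.1525, 0.0056]
eef_rot: [-3.136, 0.003, 1.385]
force: [-0.8, 0.2, -0.6]
grip_width: 0.0753
grip_force: 0.0
```

>>> step_arm([
  [[0,0,0,0,0,0],[0,0,0,0,0,0],[0,0,0,0,0,0],[0,0,0,0,0,0],[0,0,0,0,0,0],[0,0,0,0,0,0],[0,0,0,0,0,0],[0,0,0,0,0,0]],
], grip=0.25, squeeze=10)

```text
time_s: 3.47
ee_pos: [0.4436, 0.1524, 0.0095]
eef_rot: [3.141, -0.0, 1.383]
force: [-1.8, -0.4, 7.2]
grip_width: 0.0365
grip_force: 10.0
```

>>> step_arm([
  [[0,0,-0.7,0,0,0],[0,0,-1.6,0,0,0],[0,0,-2.4,0,0,0],[-0.4,0.7,-2.6,0,0,0],[-1,1.8,-2.6,0,0,0],[-1.6,2.9,-2.6,0,0,0],[-2.1,3.9,-2.6,0,0,0],[-2.6,4.8,-2.6,0,0,0]],
])

```text
time_s: 4.13
ee_pos: [0.5715, 0.0474, 0.087]
eef_rot: [3.141, -0.0, 1.383]
force: [-0.1, 0.4, -0.6]
grip_width: 0.0369
grip_force: 10.0
```

>>> step_arm([
  [[-0.5,0.8,0,0,0,0],[-0.9,1.6,0,0,0,0],[-1.2,2.1,0,0,0,0],[-1.26,2.24,0,0,0,0],[-1.26,2.24,0,0,0,0],[-1.26,2.24,0,0,0,0]],
])

```text
time_s: 4.63
ee_pos: [0.6285, -0.0002, 0.0866]
eef_rot: [-3.141, -0.0, 1.383]
force: [0.8, -0.3, -1.6]
grip_width: 0.0369
grip_force: 10.0
```

```bash
python3 -c "
from h import *
goto((.6295,-.001),.0195)
look('w2');find(['bottle_medium','pad_a'])"
```

```text
t 4.63 at [ 6.285e-01 -2.000e-04  8.660e-02] rot [-3.141 -0.     1.383] units [-0.02  0.04  2.24 -0.01] w 0.0369 q [-0.06  0.59  1.4   0.    1.16  0.13]
bottle_medium mask 0.91 [277. 278.] box 241 313 226 328
bottle_medium place 0.81 [278.9 253.8] [ 0.625  -0.0365  0.    ]
pad_a mask 0.92 [296. 324.] box 244 313 299 332
pad_a mask 0.85 [279.  24.] box 234 324 0 59
pad_a mask 0.79 [282. 209.] box 241 317 183 244
pad_a mask 0.67 [279. 126.] box 238 320 80 165
pad_a place 0.93 [276.8 122.7] [0.6438 0.0711 0.008 ]
pad_a place 0.9 [279.3 219.1] [ 0.6318 -0.0034  0.008 ]
pad_a place 0.65 [278.9   9.6] [0.6591 0.1442 0.008 ]
```

View pics/w2.png

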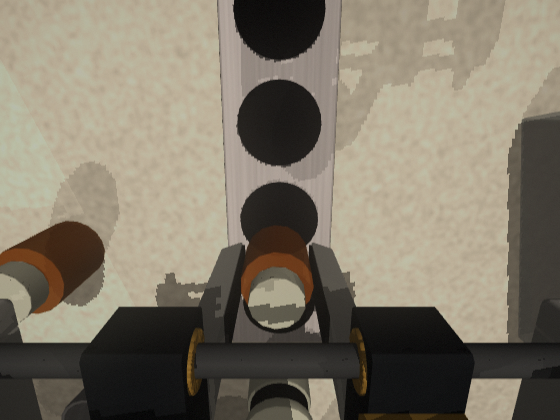

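The wrist view shows the medium bottle held straight over pad b (pad at (279,218), bottle at (278,278)), on the row's line. I'll lower it now.

>>> step_arm([
  [[-0.02,0.04,0.6,0,0,0],[-0.02,0.04,1.3,0,0,0],[-0.02,0.04,1.7,0,0,0],[-0.02,0.04,1.95,0,0,0],[-0.02,0.04,2.1,0,0,0],[-0.02,0.04,2.2,0,0,0],[-0.02,0.04,2.24,0,0,0],[-0.02,0.04,2.24,0,0,0]],
])

```text
time_s: 5.55
ee_pos: [0.6305, -0.0016, 0.0202]
eef_rot: [3.141, -0.0, 1.383]
force: [0.6, 0.1, -0.5]
grip_width: 0.0367
grip_force: 10.0
```

>>> step_arm([
  [[0,0,0,0,0,0],[0,0,0,0,0,0],[0,0,0,0,0,0]],
])

```text
time_s: 5.8
ee_pos: [0.6305, -0.0016, 0.0202]
eef_rot: [3.141, -0.0, 1.383]
force: [0.7, -0.4, -0.6]
grip_width: 0.0369
grip_force: 10.0
```

>>> step_arm([
  [[0,0,0.03,0,0,0],[0,0,0.05,0,0,0],[0,0,0.05,0,0,0]],
])

```text
time_s: 6.05
ee_pos: [0.6305, -0.0016, 0.0194]
eef_rot: [3.141, -0.0, 1.383]
force: [-4.2, 1.0, 10.1]
grip_width: 0.0369
grip_force: 10.0
```

Contact at 10 N. I'll release with a modest opening, then rise.

>>> step_arm([
  [[0,0,0,0,0,0],[0,0,0,0,0,0],[0,0,0,0,0,0],[0,0,0,0,0,0],[0,0,-0.5,0,0,0],[0,0,-1.4,0,0,0],[0,0,-2.8,0,0,0],[0,0,-4.1,0,0,0]],
], grip=0.75)

```text
time_s: 6.72
ee_pos: [0.6297, -0.0016, 0.1422]
eef_rot: [-3.14, 0.0, 1.383]
force: [0.5, -0.2, 0.6]
grip_width: 0.0704
grip_force: 0.0
```

```bash
python3 -c "
from h import *
goto((.4556,.004),.23)"
```

```text
t 6.72 at [ 0.6297 -0.0016  0.1422] rot [-3.14   0.     1.383] units [-0.9  -5.74 -2.93 -0.01] w 0.0704 q [-0.06  0.53  1.35  0.    1.27  0.13]
```

>>> step_arm([
  [[0,-0.3,-1,0,0,0],[-0.2,-1.3,-2,0,0,0],[-0.4,-2.5,-2.8,0,0,0],[-0.6,-3.7,-2.9,0,0,0],[-0.8,-4.8,-2.9,0,0,0],[-0.9,-5.74,-2.9,0,0,0],[-0.9,-5.74,-2.9,0,0,0],[-0.9,-5.74,-2.9,0,0,0]],
])

```text
time_s: 7.38
ee_pos: [0.4556, 0.004, 0.229]
eef_rot: [3.14, -0.0, 1.383]
force: [1.0, -1.2, 0.2]
grip_width: 0.0708
grip_force: 0.0
```

```bash
python3 -c "
from h import *
goto((.4556,.004),.23)
look('w3');find(['bottle_largest','bottle_medium','bottle_large'])"
```

```text
t 7.38 at [0.4556 0.004  0.229 ] rot [ 3.14  -0.     1.383] units [ 0.   -0.   -0.03 -0.01] w 0.0708 q [-0.07  0.07  1.74 -0.    1.33  0.12]
bottle_largest mask 0.64 [276. 192.] box 251 298 162 215
bottle_largest place 0.88 [276.  183.8] [ 0.4562 -0.0022  0.    ]
bottle_medium mask 0.73 [434. 163.] box 408 457 145 181
bottle_medium mask 0.68 [374. 404.] box 363 387 386 419
bottle_medium place 0.69 [421.2 156.8] [ 0.634  -0.0022  0.    ]
bottle_medium place 0.57 [424.1 158.7] [ 0.6373 -0.0051  0.    ]
bottle_large mask 0.15 [430.  93.] box 402 457 64 121
bottle_large place 0.73 [280.1 348.3] [ 0.4164 -0.24    0.    ]
```

View pics/w3.png

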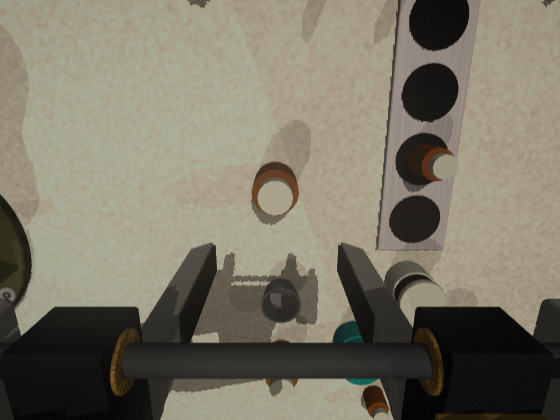

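The largest bottle's cap is at (275,197). The medium bottle is standing on pad b, with its cap at (443,164).

```bash
python3 -c "
from h import *
print(ray('wrist',(275,197),.08),ray('wrist',(275,187),.058),ray('wrist',(443,164),.066))
p=ray('wrist',(275,197),.08);goto(p[:2],.018)"
```

```text
[0.45563555 0.0019456  0.08      ] [0.45650763 0.00711488 0.058     ] [6.28938521e-01 5.73588097e-04 6.60000000e-02]
t 7.73 at [0.4564 0.0039 0.2279] rot [-3.141  0.     1.383] units [-0.07 -0.01  7.   -0.01] w 0.0707 q [-0.07  0.07  1.74  0.    1.33  0.12]
```

>>> step_arm([
  [[-0.06,0,0.5,0,0,0],[-0.06,0,1.7,0,0,0],[-0.06,0,3,0,0,0],[-0.06,0,4.2,0,0,0],[-0.06,0,5.4,0,0,0],[-0.06,0,6.5,0,0,0],[-0.06,0,7,0,0,0],[-0.06,0,7,0,0,0]],
], grip=0.8)

```text
time_s: 8.4
ee_pos: [0.4538, 0.0023, 0.015]
eef_rot: [-3.135, 0.001, 1.383]
force: [0.4, 0.1, -0.5]
grip_width: 0.0756
grip_force: 0.0
```

>>> step_arm([
  [[0,0,0,0,0,0],[0,0,0,0,0,0],[0,0,0,0,0,0],[0,0,0,0,0,0],[0,0,0,0,0,0],[0,0,0,0,0,0],[0,0,0,0,0,0]],
], grip=0.4, squeeze=12)

```text
time_s: 8.98
ee_pos: [0.4563, 0.0022, 0.0193]
eef_rot: [3.14, -0.0, 1.383]
force: [-2.2, 0.3, 7.9]
grip_width: 0.0506
grip_force: 12.0
```

```bash
python3 -c "
from h import *
goto((.657,.146),.1)"
```

```text
t 8.98 at [0.4563 0.0022 0.0193] rot [ 3.14  -0.     1.383] units [ 5.96  5.68 -2.69 -0.01] w 0.0506 q [-0.08  0.36  1.94 -0.    0.84  0.11]
```

>>> step_arm([
  [[0,0,-0.7,0,0,0],[0,0,-1.6,0,0,0],[0.2,0,-2.4,0,0,0],[0.9,0.6,-2.7,0,0,0],[1.8,1.4,-2.7,0,0,0],[2.7,2.2,-2.7,0,0,0],[3.5,3,-2.7,0,0,0],[4.2,3.8,-2.7,0,0,0]],
])

```text
time_s: 9.65
ee_pos: [0.5924, 0.1063, 0.0997]
eef_rot: [3.141, -0.0, 1.384]
force: [1.5, -0.1, -0.4]
grip_width: 0.0507
grip_force: 12.0
```

>>> step_arm([
  [[0.7,0.6,0,0,0,0],[1.3,1.2,0,0,0,0],[1.65,1.7,0,0,0,0],[1.76,1.88,0,0,0,0],[1.76,1.88,0,0,0,0],[1.76,1.88,0,0,0,0],[1.76,1.88,0,0,0,0]],
])

```text
time_s: 10.23
ee_pos: [0.6557, 0.1454, 0.0994]
eef_rot: [-3.141, 0.0, 1.383]
force: [0.1, 0.7, -1.8]
grip_width: 0.0509
grip_force: 12.0
```

```bash
python3 -c "
from h import *
goto((.657,.146),.0295)"
```

```text
t 10.23 at [0.6557 0.1454 0.0994] rot [-3.141  0.     1.383] units [ 0.03  0.04  2.33 -0.01] w 0.0509 q [ 0.16  0.66  1.24 -0.    1.24  0.35]
```

>>> step_arm([
  [[0.03,0.02,0.6,0,0,0],[0.03,0.02,1.3,0,0,0],[0.03,0.02,1.75,0,0,0],[0.03,0.02,2.05,0,0,0],[0.03,0.02,2.2,0,0,0],[0.03,0.02,2.3,0,0,0],[0.03,0.02,2.34,0,0,0],[0.03,0.02,2.35,0,0,0]],
])

```text
time_s: 10.9
ee_pos: [0.6576, 0.1469, 0.0295]
eef_rot: [3.141, -0.0, 1.383]
force: [-0.0, 0.2, -1.8]
grip_width: 0.0508
grip_force: 12.0
```

>>> step_arm([
  [[0,0,0.02,0,0,0],[0,0,0.02,0,0,0]],
])

```text
time_s: 11.07
ee_pos: [0.6576, 0.1469, 0.0294]
eef_rot: [3.14, -0.0, 1.383]
force: [-2.8, -0.5, 5.1]
grip_width: 0.0507
grip_force: 12.0
```

Contact. Release and rise.

>>> step_arm([
  [[0,0,0,0,0,0],[0,0,0,0,0,0],[0,0,0,0,0,0],[0,0,0,0,0,0],[0,0,-0.5,0,0,0],[0,0,-1.4,0,0,0],[0,0,-2.8,0,0,0],[0,0,-4.1,0,0,0]],
], grip=0.8)

```text
time_s: 11.73
ee_pos: [0.6567, 0.1468, 0.1522]
eef_rot: [-3.14, 0.001, 1.383]
force: [0.8, 0.2, 0.9]
grip_width: 0.0753
grip_force: 0.0
```

```bash
python3 -c "
from h import *
goto((.414,-.243),.23)"
```

```text
t 11.73 at [0.6567 0.1468 0.1522] rot [-3.140e+00  1.000e-03  1.383e+00] units [-1.427e+01 -5.530e+00 -2.590e+00 -1.000e-02] w 0.0753 q [0.17 0.62 1.18 0.   1.34 0.35]
```

>>> step_arm([
  [[-0.5,-0.2,-0.8,0,0,0],[-1.5,-0.6,-1.6,0,0,0],[-14.2,-5.5,-2.6,0,0,0],[-14.2,-5.5,-2.6,0,0,0],[-14.2,-5.5,-2.6,0,0,0],[-14.2,-5.5,-2.6,0,0,0],[-14.2,-5.5,-2.6,0,0,0],[-14.2,-5.5,-2.6,0,0,0]],
])

```text
time_s: 12.4
ee_pos: [0.4982, -0.1071, 0.2177]
eef_rot: [3.141, 0.0, 1.383]
force: [0.7, -1.2, 0.3]
grip_width: 0.0751
grip_force: 0.0
```

```bash
python3 -c "
from h import *
goto((.414,-.243),.23)"
```

```text
t 12.4 at [ 0.4982 -0.1071  0.2177] rot [3.141 0.    1.383] units [-4.97 -1.91 -0.41 -0.01] w 0.0751 q [-0.28  0.2   1.62 -0.    1.32 -0.1 ]
```

>>> step_arm([
  [[-4.97,-1.9,-0.4,0,0,0],[-4.97,-1.9,-0.4,0,0,0],[-4.97,-1.9,-0.4,0,0,0],[-4.97,-1.9,-0.4,0,0,0],[-4.97,-1.9,-0.4,0,0,0],[-4.97,-1.9,-0.4,0,0,0],[-4.97,-1.9,-0.4,0,0,0]],
])

```text
time_s: 12.98
ee_pos: [0.416, -0.2413, 0.2295]
eef_rot: [3.141, -0.0, 1.383]
force: [0.8, -0.4, -0.4]
grip_width: 0.0752
grip_force: 0.0
```

```bash
python3 -c "
from h import *
look('w4');goto((.414,-.243),.23);find(['bottle_large','bottle_small'])"
```

```text
t 13.03 at [ 0.4162 -0.2409  0.2294] rot [-3.142 -0.     1.384] units [-0.08 -0.06 -0.02  0.  ] w 0.0747 q [-0.6   0.13  1.68  0.    1.34 -0.41]
bottle_large mask 0.79 [276. 189.] box 257 295 167 212
bottle_large place 0.9 [275.2 185.8] [ 0.4143 -0.2493  0.    ]
bottle_small mask 0.63 [387. 246.] box 372 403 229 260
bottle_small place 0.67 [382. 242.] [ 0.537  -0.3488 -0.    ]
```

View pics/w4.png

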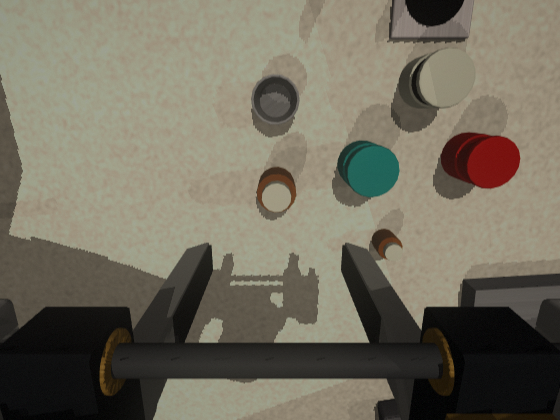

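The large bottle's cap is at (276,197), with the cup at (275,100) and the turquoise turret at (370,169) clear of the fingers. The small bottle's cap is at (393,251).

```bash
python3 -c "
from h import *
print(ray('wrist',(393,251),.044))
p=ray('wrist',(276,197),.068);print(p);goto(p[:2],.014)"
```

```text
[ 0.53729708 -0.34212133  0.044     ]
[ 0.41590779 -0.24647149  0.068     ]
t 13.23 at [ 0.4163 -0.2409  0.2294] rot [-3.141 -0.     1.385] units [-0.19  0.02  7.18  0.01] w 0.0753 q [-0.6   0.13  1.68  0.    1.34 -0.41]
```

>>> step_arm([
  [[-0.17,0,0.5,0,0,0],[-0.17,0,1.8,0,0,0],[-0.17,0,3.1,0,0,0],[-0.17,0,4.3,0,0,0],[-0.17,0,5.5,0,0,0],[-0.17,0,6.6,0,0,0],[-0.17,0,7.15,0,0,0],[-0.17,0,7.15,0,0,0]],
], grip=0.8)

```text
time_s: 13.9
ee_pos: [0.4134, -0.245, 0.0116]
eef_rot: [-3.136, -0.002, 1.384]
force: [-0.5, 0.9, -0.7]
grip_width: 0.0752
grip_force: 0.0
```

>>> step_arm([
  [[0,0,0,0,0,0],[0,0,0,0,0,0],[0,0,0,0,0,0],[0,0,0,0,0,0],[0,0,0,0,0,0],[0,0,0,0,0,0],[0,0,0,0,0,0]],
], grip=0.33, squeeze=11)

```text
time_s: 14.48
ee_pos: [0.4152, -0.2469, 0.0158]
eef_rot: [3.14, 0.0, 1.383]
force: [-1.1, 0.6, 6.8]
grip_width: 0.0437
grip_force: 11.0
```

```bash
python3 -c "
from h import *
goto((.6435,.0725),.1)"
```

```text
t 14.48 at [ 0.4152 -0.2469  0.0158] rot [3.14  0.    1.383] units [ 1.188e+01  5.490e+00 -2.810e+00 -1.000e-02] w 0.0437 q [-0.61  0.41  1.87  0.    0.86 -0.42]
```

>>> step_arm([
  [[0,0,-0.7,0,0,0],[0,0,-1.7,0,0,0],[0,0,-2.8,0,0,0],[0,0,-3.9,0,0,0],[0.5,0.3,-4.5,0,0,0],[1.5,0.8,-4.6,0,0,0],[2.6,1.3,-4.6,0,0,0],[3.7,1.8,-4.6,0,0,0]],
])

```text
time_s: 15.15
ee_pos: [0.4893, -0.1467, 0.1538]
eef_rot: [3.14, 0.0, 1.382]
force: [0.3, -0.2, -1.1]
grip_width: 0.0437
grip_force: 11.0
```

>>> step_arm([
  [[1,0.5,0,0,0,0],[2.1,1,0,0,0,0],[3.2,1.5,0,0,0,0],[4.3,2,0,0,0,0],[5.4,2.5,0,0,0,0],[6.4,3,0,0,0,0],[7.3,3.4,0,0,0,0],[8,3.65,0,0,0,0]],
])

```text
time_s: 15.82
ee_pos: [0.6418, 0.0698, 0.1528]
eef_rot: [-3.141, -0.0, 1.384]
force: [-0.2, -0.0, -1.2]
grip_width: 0.0438
grip_force: 11.0
```

```bash
python3 -c "
from h import *
goto((.6435,.0725),.026)"
```

```text
t 15.82 at [0.6418 0.0698 0.1528] rot [-3.141 -0.     1.384] units [0.1  0.04 4.23 0.  ] w 0.0438 q [0.05 0.56 1.28 0.   1.3  0.24]
```

>>> step_arm([
  [[0.1,0.02,0.8,0,0,0],[0.1,0.02,2,0,0,0],[0.1,0.02,2.9,0,0,0],[0.1,0.02,3.5,0,0,0],[0.1,0.02,3.7,0,0,0],[0.1,0.02,3.7,0,0,0],[0.1,0.02,3.7,0,0,0]],
])

```text
time_s: 16.4
ee_pos: [0.6426, 0.0705, 0.0431]
eef_rot: [3.14, -0.0, 1.383]
force: [-0.4, -0.6, -0.1]
grip_width: 0.0439
grip_force: 11.0
```

```bash
python3 -c "
from h import *
goto((.6435,.0725),.026)"
```

```text
t 16.4 at [0.6426 0.0705 0.0431] rot [ 3.14  -0.     1.383] units [ 0.07  0.02  0.57 -0.01] w 0.0439 q [ 0.05  0.67  1.37 -0.    1.1   0.24]
```

>>> step_arm([
  [[0.04,0.02,0.2,0,0,0],[0.06,0.02,0.35,0,0,0],[0.06,0.02,0.46,0,0,0],[0.06,0.02,0.53,0,0,0],[0.06,0.02,0.56,0,0,0],[0.06,0.02,0.58,0,0,0],[0.06,0.02,0.58,0,0,0]],
])

```text
time_s: 16.98
ee_pos: [0.6431, 0.0722, 0.0257]
eef_rot: [3.141, -0.0, 1.383]
force: [-4.6, 0.4, 9.6]
grip_width: 0.0437
grip_force: 11.0
```

Contact, so release and rise.

>>> step_arm([
  [[0,0,0,0,0,0],[0,0,0,0,0,0],[0,0,0,0,0,0],[0,0,0,0,0,0],[0,0,-0.5,0,0,0],[0,0,-1.4,0,0,0],[0,0,-2.8,0,0,0],[0,0,-4.1,0,0,0]],
], grip=0.8)

```text
time_s: 17.65
ee_pos: [0.6425, 0.0721, 0.1486]
eef_rot: [-3.14, 0.0, 1.383]
force: [0.8, -0.1, 0.6]
grip_width: 0.075
grip_force: 0.0
```

```bash
python3 -c "
from h import *
goto((.536,-.343),.23)"
```

```text
t 17.65 at [0.6425 0.0721 0.1486] rot [-3.14   0.     1.383] units [-1.426e+01 -9.100e-01 -2.710e+00 -1.000e-02] w 0.075 q [ 0.06  0.56  1.28 -0.    1.3   0.24]
```

>>> step_arm([
  [[-0.5,0,-1,0,0,0],[-1.5,-0.1,-2,0,0,0],[-14.2,-0.9,-2.7,0,0,0],[-14.2,-0.9,-2.7,0,0,0],[-14.2,-0.9,-2.7,0,0,0],[-14.2,-0.9,-2.7,0,0,0],[-14.2,-0.9,-2.7,0,0,0],[-14.2,-0.9,-2.7,0,0,0]],
])

```text
time_s: 18.32
ee_pos: [0.5691, -0.2145, 0.2213]
eef_rot: [3.141, 0.0, 1.383]
force: [-0.1, -0.2, 0.2]
grip_width: 0.0754
grip_force: 0.0
```

```bash
python3 -c "
from h import *
goto((.536,-.343),.20)"
```

```text
t 18.32 at [ 0.5691 -0.2145  0.2213] rot [3.141 0.    1.383] units [-4.41 -0.29  0.71 -0.01] w 0.0754 q [-0.42  0.42  1.32  0.    1.4  -0.23]
```

>>> step_arm([
  [[-4.4,-0.28,0.7,0,0,0],[-4.4,-0.28,0.7,0,0,0],[-4.4,-0.28,0.7,0,0,0],[-4.4,-0.28,0.7,0,0,0],[-4.4,-0.28,0.7,0,0,0],[-4.4,-0.28,0.7,0,0,0],[-4.4,-0.28,0.7,0,0,0]],
])

```text
time_s: 18.9
ee_pos: [0.5378, -0.3394, 0.2005]
eef_rot: [3.141, -0.0, 1.385]
force: [-0.1, 0.4, -0.3]
grip_width: 0.075
grip_force: 0.0
```

```bash
python3 -c "
from h import *
look('w5');goto((.536,-.343),.20);find(['bottle_small'])"
```

```text
t 18.95 at [ 0.5379 -0.3392  0.2006] rot [3.141 0.    1.385] units [-0.13 -0.04  0.02  0.01] w 0.0751 q [-0.62  0.5   1.26  0.    1.38 -0.43]
bottle_small mask 0.68 [277. 198.] box 263 289 178 208
bottle_small place 0.71 [276.2 192.9] [ 0.5368 -0.3503  0.    ]
```

View pics/w5.png

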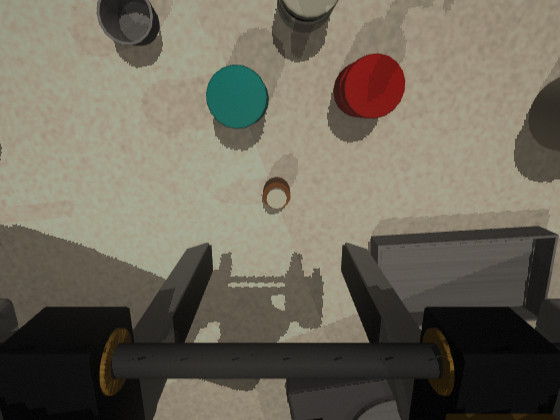

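The small bottle's cap is at (277,199), with the red and turquoise turrets behind it. The tray's near corner is at (372,245).

```bash
python3 -c "
from h import *
print(ray('wrist',(372,245),.02))
p=ray('wrist',(277,199),.044);print(p);goto(p[:2],.006)"
```

```text
[ 0.63456308 -0.4264296   0.02      ]
[ 0.53840785 -0.34616709  0.044     ]
t 19.05 at [ 0.5378 -0.3395  0.2006] rot [3.141 0.    1.385] units [-0.22  0.06  6.49  0.01] w 0.0749 q [-0.62  0.5   1.26  0.    1.38 -0.43]
```

>>> step_arm([
  [[-0.2,0.04,0.5,0,0,0],[-0.2,0.04,1.8,0,0,0],[-0.2,0.04,3.1,0,0,0],[-0.2,0.04,4.3,0,0,0],[-0.2,0.04,5.3,0,0,0],[-0.2,0.04,6,0,0,0],[-0.2,0.04,6.35,0,0,0],[-0.2,0.04,6.45,0,0,0]],
], grip=0.8)

```text
time_s: 19.72
ee_pos: [0.5369, -0.3459, 0.0051]
eef_rot: [-3.139, -0.001, 1.384]
force: [0.1, 0.5, 0.3]
grip_width: 0.075
grip_force: 0.0
```

>>> step_arm([
  [[0,0,0,0,0,0],[0,0,0,0,0,0],[0,0,0,0,0,0],[0,0,0,0,0,0],[0,0,0,0,0,0],[0,0,0,0,0,0],[0,0,0,0,0,0],[0,0,0,0,0,0]],
], grip=0.2, squeeze=8)

```text
time_s: 20.38
ee_pos: [0.5372, -0.347, 0.0068]
eef_rot: [3.141, 0.0, 1.383]
force: [-0.6, 0.1, 1.3]
grip_width: 0.0298
grip_force: 8.0
```

```bash
python3 -c "
from h import *
goto((.6155,-.075),.12)"
```

```text
t 20.38 at [ 0.5372 -0.347   0.0068] rot [3.141 0.    1.383] units [ 9.39  0.87 -3.77 -0.01] w 0.0298 q [-0.63  0.71  1.4  -0.    1.03 -0.44]
```

>>> step_arm([
  [[0,0,-0.7,0,0,0],[0,0,-1.7,0,0,0],[0,0,-2.8,0,0,0],[0,0,-3.7,0,0,0],[0.5,0,-4.1,0,0,0],[1.5,0.1,-4.1,0,0,0],[2.6,0.2,-4.1,0,0,0],[3.7,0.3,-4.1,0,0,0]],
])

```text
time_s: 21.05
ee_pos: [0.5665, -0.2376, 0.1289]
eef_rot: [-3.141, -0.0, 1.382]
force: [1.0, 0.2, -0.5]
grip_width: 0.03
grip_force: 8.0
```

>>> step_arm([
  [[1.1,0.1,0,0,0,0],[2.2,0.2,0,0,0,0],[3.3,0.3,0,0,0,0],[4.3,0.4,0,0,0,0],[5.1,0.5,0,0,0,0],[5.55,0.55,0,0,0,0],[5.7,0.57,0,0,0,0],[5.7,0.57,0,0,0,0]],
])

```text
time_s: 21.72
ee_pos: [0.6153, -0.074, 0.1291]
eef_rot: [-3.141, 0.0, 1.384]
force: [-0.2, -1.5, -0.3]
grip_width: 0.0297
grip_force: 8.0
```

```bash
python3 -c "
from h import *
goto((.6155,-.075),.0168)"
```

```text
t 21.72 at [ 0.6153 -0.074   0.1291] rot [-3.141  0.     1.384] units [-0.03  0.01  3.74  0.  ] w 0.0297 q [-0.18  0.52  1.39 -0.    1.23  0.01]
```

>>> step_arm([
  [[-0.02,0,0.7,0,0,0],[-0.02,0,1.7,0,0,0],[-0.02,0,2.6,0,0,0],[-0.02,0,3.2,0,0,0],[-0.02,0,3.5,0,0,0],[-0.02,0,3.65,0,0,0],[-0.02,0,3.72,0,0,0],[-0.02,0,3.74,0,0,0]],
])

```text
time_s: 22.38
ee_pos: [0.6156, -0.0759, 0.0181]
eef_rot: [3.14, 0.0, 1.383]
force: [-0.2, -0.1, -1.4]
grip_width: 0.0297
grip_force: 8.0
```

>>> step_arm([
  [[0,0,0.02,0,0,0],[0,0,0.02,0,0,0]],
])

```text
time_s: 22.55
ee_pos: [0.6157, -0.0755, 0.0177]
eef_rot: [3.14, 0.0, 1.383]
force: [0.0, 0.4, -0.0]
grip_width: 0.0298
grip_force: 8.0
```

>>> step_arm([
  [[0,0,0.02,0,0,0],[0,0,0.03,0,0,0],[0,0,0.03,0,0,0]],
])

```text
time_s: 22.8
ee_pos: [0.6156, -0.0754, 0.0167]
eef_rot: [3.14, 0.0, 1.383]
force: [-1.9, 0.2, 5.0]
grip_width: 0.0298
grip_force: 8.0
```

Contact, so release, rise and back off for a check.

>>> step_arm([
  [[0,0,0,0,0,0],[0,0,0,0,0,0],[0,0,0,0,0,0],[0,0,0,0,0,0],[0,0,-0.5,0,0,0],[0,0,-1.4,0,0,0],[0,0,-2.8,0,0,0],[0,0,-4.1,0,0,0]],
], grip=0.7)

```text
time_s: 23.47
ee_pos: [0.6147, -0.0752, 0.1399]
eef_rot: [-3.14, -0.0, 1.383]
force: [0.2, 0.0, 0.2]
grip_width: 0.0659
grip_force: 0.0
```

>>> step_arm([
  [[0,-1,-1,0,0,0],[0,-2.2,-2,0,0,0],[0,-3.5,-3,0,0,0],[0,-4.8,-3.5,0,0,0],[0,-6,-3.5,0,0,0],[0,-7,-3.5,0,0,0],[0,-7,-3.5,0,0,0],[0,-7,-3.5,0,0,0]],
])

```text
time_s: 24.13
ee_pos: [0.4082, -0.036, 0.2448]
eef_rot: [3.139, 0.0, 1.383]
force: [-0.1, 0.1, 0.2]
grip_width: 0.0657
grip_force: 0.0
```

```bash
python3 -c "
from h import *
a=ctrl.camera('top')[150:230,190:360];b=ctrl.camera('scene')[170:300,225:400]
a=cv2.resize(a,None,fx=4,fy=4,interpolation=2)[:,:680];b=cv2.resize(b,None,fx=2,fy=2,interpolation=2)
c=np.zeros((580,680,3),np.uint8);c[:320]=a;c[320:580,:350]=b
cv2.imwrite('pics/f.png',c[:,:,::-1])"
```

```text
(no output)
```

View pics/f.png

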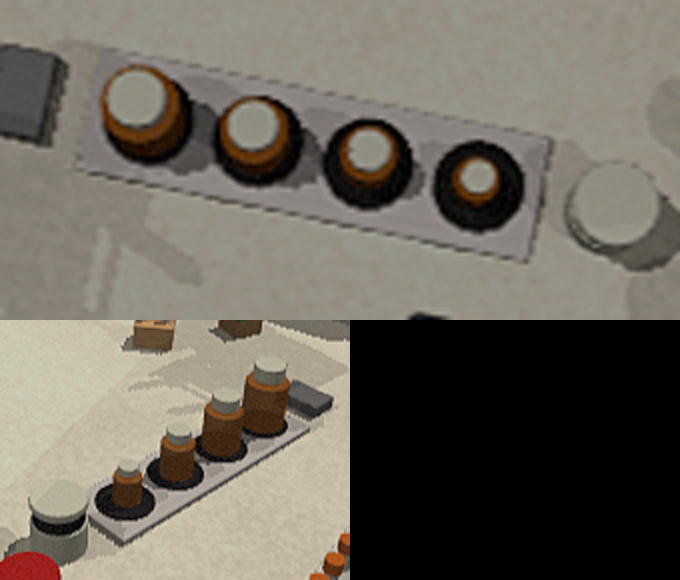

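All four bottles stand on the pads, in order from the white turret (crop 615,205) to the stop. A quick numeric check of the cap centres comes before handing in.

```bash
python3 -c "
from h import *
P=[(.6146,-.0759),(.6285,-.0019),(.6425,.0714),(.6563,.1451)];bad=0
for (u,v),z,p in zip([(480,177),(371,150),(253,124),(137,98)],(.054,.066,.078,.09),P):
    e=ray('top',(190+u/4,150+v/4),z)[:2]-p;print((e*1000).round(1));bad|=np.hypot(*e)>.008
if not bad: print(ctrl.hand_in())"
```

```text
[-1.6  1.1]
[-0.9 -2.1]
[-1.4 -0. ]
[-1.9 -0.8]
the job is handed in; nothing more can be done
None
```

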